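Close up the varnish jars

TASK

Shut the three varnish jars in the wooden caddy. Push the black ejector slide of the lid dispenser all the way to bring out the spare lid, put that lid on the jar that has none, and press the lids of all three jars down until each is fully home. Do not knock over or shift the bottle, the brush cup or the tape roll.

Things in the scene. Friction and masses are not known exactly. Their poses are not given: they have to be found in the camera images.
- caddy: Plywood carrier fixed to the bench, 264 mm along x, 120 mm wide. Three jars stand in it at x = -80, 0, +80 mm, y = 0, in any order, on its 12 mm floor. Back board on the +y side: inner face at y = +66 mm, 12 mm thick, top 128 mm above the bench. End walls 45 mm, front rail 28 mm high. Origin: on the bench under the middle jar; z up.
- jar_open: The amber glass jar without a lid, fixed in the caddy: body 64 mm in diameter, 62 mm high, then a tapering shoulder to 70 mm and a neck 44 mm in diameter up to its rim at 95 mm above the jar's foot. A cork sealing disc stands up out of the neck. Origin: centre of the jar's foot, 12 mm above the bench.
- seat (a point): On jar_open: where the spare lid's origin (centre of its lower edge) lies when that lid is fully home, 83 mm above the jar's foot.
- seal (a joint): How far the cork disc (42 mm in diameter) of jar_open has been pressed into the neck: 0 at the start, its top 8 mm above the rim; 0.008 m when flush with the rim. About 8 N on the lid placed over it moves it down; it stays where it is left. The lid is home when the disc is flush.
- lid: The spare tin lid, loose: cap 56 mm in diameter (bottom bead 57.6), 16 mm high, 4 mm top, skirt 12 mm deep of 50 mm inner diameter, 40 g. Origin: centre of its lower edge; z up. It starts under the dispenser's roof at about x = +45 mm of the dispenser; pushed out it lies on the tongue at about x = -35 mm, overhanging both long edges by 6 mm.
- lid_b_top (a point): Centre of the top face of the lid on the second jar; the lid has the same shape as the spare one and the jar the same shape as jar_open. With the lid home this point is 111 mm above the bench.
- lid_b (a joint): How far the lid of the second jar has been pressed down: 0 is 8 mm too high, 0.008 m is fully home (its stop). About 8 N moves it; it stays where it is left.
- lid_c_top (a point): Centre of the top face of the lid on the third jar; as lid_b_top.
- lid_c (a joint): As lid_b, for the third jar.
- dispenser: Lid dispenser fixed to the bench: grey housing 78 mm wide from x = +3 to +108 mm, aluminium roof (top 46 mm above the bench) split by an 18 mm slot along x. A tongue 44 mm wide, top 20 mm above the bench, runs from the housing to x = -85 mm, with a 6 mm lip at its end. Lids come out along -x onto it. Origin: on the bench, on the centre line, 3 mm outside the roof's mouth.
- ejector (a joint): The spring ejector slide: 0 at rest, 0.08 m at its end when the lid is fully out; it moves along the dispenser's -x, takes 1 N at first and 3.5 N at the end, and springs back when let go.
- ejector_back (a point): Centre of the rear (+x) face of the ejector's black tab, the face to push on. The tab stands above the slot: 12 mm thick along x, 34 mm wide, from 52 to 82 mm above the bench (this point is at 67 mm).
- bottle: Bystander: closed amber bottle 56 mm in diameter, 170 mm tall, standing. Origin: centre of its foot.
- brush_cup: Bystander: green glass cup 60 mm in diameter and 85 mm high with a brush standing in it, 216 mm tall in all. Origin: centre of its foot.
- tape: Bystander: roll of tape lying flat, 84 mm in diameter, 25 mm high. Origin: centre of its underside.
Things that resemble listed ones, but are neither listed nor needed, are in the scene too. What is shaped like the dispenser but yellow is not meant.

How it is judged:
By the outcome, as a careful person would: the job done as asked, in the order asked, and still so for the second after the job is handed in, with the robot touching nothing.
It also fails if it takes over 67 s, if anything falls off the work surface, if the arm or the gripper's body presses on something with over 40 N, if the wrist force passes 120 N, or if a joint passes its speed limit or range.

ROBOT

A 6-joint arm with a two-finger parallel gripper is mounted at the origin on the work surface. World frame = base frame: x ahead of the robot, y to its left, z up, the work surface at z = 0. Lengths are in m, angles in rad, forces in N, time in s.
With the tool pointing down it reaches from about 0.225 to 0.875 m from the base axis. Payload 3.4 kg.
Tool frame: the origin (TCP) lies where the fingers leave the gripper's body, on its centre line; the fingertips stand 73 mm ahead of it and the grasp point (between the pads) lies 54 mm ahead of it (manip.pinch_z is the distance from the TCP to the grasp point, in m); z points along the fingers, y is the line along which they close (so a half turn about z gives the same grasp; the last joint's range is limited). The gripper opens to 85 mm and grips with 20 to 120 N. Pads are 22 mm wide; open, the fingers measure 114 mm over their backs; the gripper's body (76 mm by 85 mm) begins 54 mm behind the grasp point. The pads swing forward as they close: fully open they stand 13 mm farther back than shut.
Start: joints at [1.124, 0.276, 1.505, -0, 1.361, -0.121], TCP at [0.184, 0.545, 0.304] pointing down, gripper open.
Joint ranges: [-2.89, 2.89], [-0.75, 2.08], [0.22, 2.7], [-1.18, 4.32], [0.11, 2.71], [-2.7, 2.7]. Speed limits (rad/s): [2.57, 2.57, 3.14, 3.14, 3.14, 3.14].

INTERFACE

Orientations are given as a unit quaternion [w, x, y, z].
In Python, from rig import readout, imaging, manip gives the robot as it stands. The module is installed in compiled form; this text tells all that it offers.
- The arm moves only by the tool servo_tool, never from a script. Its argument "moves" is a list of rows, each an object with "dp": the shift along the tool's x, y, z in units of 0.2 m (1.0 is 0.2 m), a list of three; "delta_rot": the turn, a rotation vector about the tool's x, y, z in units of 0.1 rad (1.0 is 0.1 rad), a list of three; "fingers": the opening, from 0 (shut) to 1 (fully open). In form: [{"dp": [dx, dy, dz], "delta_rot": [wx, wy, wz], "fingers": fingers}, ...]. A call has 1 to 5 rows; each row shifts and turns the commanded pose from where the row before left it, along the tool's axes as they then stand; what a row does not reach is not made up. A row lasts 1/10 s, in which the tool goes at most 50 mm and 8.59 degrees, less where a joint would pass 70% of its speed; a pose out of reach is approached as far as the arm can. A call with a number of a shift or a turn outside -1 to 1 is refused whole. A call with a gripper value outside its range is refused whole. The fingers move at their own pace and stop on an object; "force" is the grip in N (left out, the last holds). Time passes only in rows, so rows that do not move let the fingers close. It gives the time, the measured TCP pose, the force, the opening and the grip force at its end, in the units of the state.
- readout.get_state(): the state, without advancing time (a new reading comes with each control period).
- imaging.get_image(name): name is "scene" or "top" or "wrist"; returns (picture, depth): 420x560x3 uint8, red, green, blue; 420x560 float32, m along the optical axis (not along the pixel's ray), 0 where there is no reading.
- imaging.calibration(name): a dict with "intrinsics" (3x3 intrinsics, pixels), "R" (3x3) and "t" (3): a world point X has camera coordinates R X + t; the wrist camera has in their place "hand_eye" (4x4, takes a point from camera to tool coordinates, whose origin is the TCP and whose axes are the flange's). Camera axes: x right, y down, z forward; pixel columns grow to the right and rows downward; lengths in m; the calibration is good to about 2 mm. A picture is of the moment at which its call begins: read the wrist's pose just before it. calibration takes no time and is no camera call.
- manip.sign_off(): hands the job in; it is judged then, once.
The state is a dict: "clock": time; "qpos": joint angles; "qd": joint speeds; "effort": joint torques, N m; "position": TCP position; "ee_rot": TCP orientation; "contact_force": force on the tool from outside, world axes, zero at the start; "moment": the same for the moment, N m; "width": finger opening in m; "gripper_force": force on a finger pad.
Only numpy, scipy, OpenCV 4.12 (cv2) and the standard library are available. Lean on these libraries where they do the work, as an engineer would, in place of code of your own. Each camera call takes 0.05 s, during which the arm holds its last target. There are 200 camera calls.

## Working session

There is one attempt and no reset: what is moved stays moved. The work goes in short steps, Python scripts to look and compute and a tool call to move; the robot and the scene stay as the last step left them, time stands still between calls to the robot, and variables do not carry over. Pictures are saved under pics/ and viewed, at most 10 in all, crops included, and the job is handed in when it is done.

Besides the shell and the picture viewer there is one more tool, called after "Emit:" in YAML: its name, and indented under it one key for each argument. servo_tool: Moves the arm, as the interface text tells. Its arguments: {"type":"object","properties":{"moves":{"type":"array"},"force":{"type":"number"}},"required":["moves"]}

```bash
mkdir -p pics && cat > h.py <<'E'
import numpy as np, cv2
from rig import readout, imaging, manip
def grab(n,tag):
    im,d=imaging.get_image(n); np.savez(f'pics/{tag}.npz',im=im,d=d)
    cv2.imwrite(f'pics/{tag}.png',im[:,:,::-1]); return im,d
def pts(n,d):
    c=imaging.calibration(n);K=np.array(c['intrinsics']);R=np.array(c['R']);t=np.array(c['t'])
    v,u=np.mgrid[:d.shape[0],:d.shape[1]]
    P=np.stack([(u-K[0,2])/K[0,0]*d,(v-K[1,2])/K[1,1]*d,d],-1)
    X=(P-t)@R; X[d==0]=np.nan; return X
E
python3 - <<'E'
from h import *
a,_=grab('scene','s0');b,_=grab('top','t0')
s=readout.get_state();print(s['clock'],s['ee_rot'],s['contact_force'],s['width'],manip.pinch_z)
for n in('scene','top'):
    c=imaging.calibration(n);print(np.round(-np.array(c['R']).T@c['t'],3),np.round(c['R'],2).tolist(),np.round(c['intrinsics'],0).tolist())
E
```

```text
0.1 [-2.37871369e-04  1.62181577e-01  9.86760583e-01 -7.94186435e-04] [-0.42624129 -0.80329615 -0.37059349] 0.08545749173484898 0.0539
[0.971 0.548 1.056] [[-0.8, 0.6, 0.01], [0.5, 0.68, -0.54], [-0.33, -0.43, -0.84]] [[546.0, 0.0, 296.0], [0.0, 546.0, 208.0], [0.0, 0.0, 1.0]]
[0.504 0.067 1.09 ] [[0.01, -1.0, 0.0], [-0.99, -0.01, -0.12], [0.12, -0.0, -0.99]] [[485.0, 0.0, 277.0], [0.0, 485.0, 208.0], [0.0, 0.0, 1.0]]
```

View pics/s0.png

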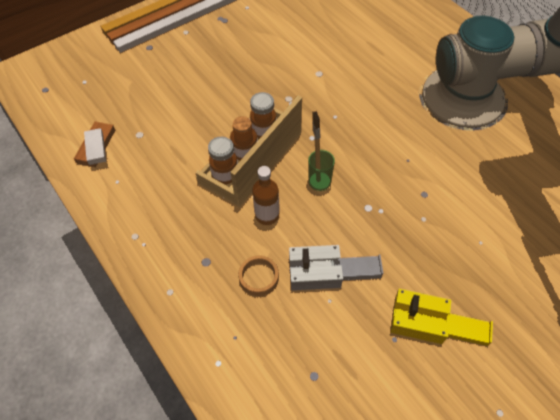

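View pics/t0.png

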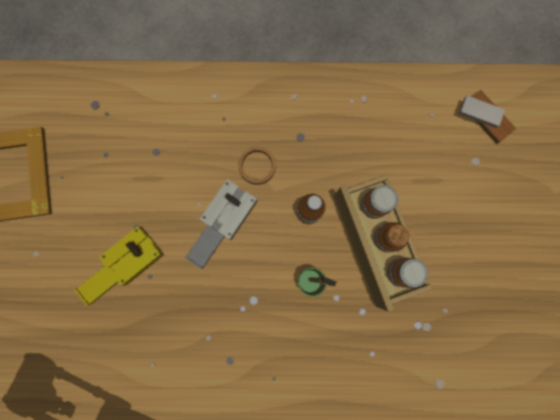

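The scene and top views show these candidates:
- **Dispenser:** grey at top (225,215), with black tab (233,199) and tongue toward (203,245). The yellow one at top (130,255) is the decoy.
- **Caddy:** at top (388,240). The jars are at (382,198) lidded, (396,237) open with cork, and (411,272) lidded.
- **Bystanders:** bottle (311,207), cup (312,281) and tape (257,166).

Next I'll measure using depth.

```bash
python3 - <<'E'
from h import *
L=lambda t:np.load(f'pics/{t}.npz')
for cam,tag in(('top','t0'),('scene','s0')):
    z=L(tag);im=z['im'];X=pts(cam,z['d']);hsv=cv2.cvtColor(im,cv2.COLOR_RGB2HSV)
    Z=X[...,2]
    print(cam,'bench z',np.nanmedian(Z))
    def blobs(name,m,minA=25):
        m=m.astype(np.uint8)
        n,lab,st,ce=cv2.connectedComponentsWithStats(m)
        for i in range(1,n):
            if st[i,4]<minA: continue
            p=X[lab==i]; p=p[~np.isnan(p[:,0])]
            (cx,cy),(w,h),a=cv2.minAreaRect((p[:,:2]*1000).astype(np.float32))
            print(name,'px',ce[i].round(),st[i,4],'mean',np.nanmean(p,0).round(4),'rect',round(cx,1),round(cy,1),round(w),round(h),round(a,1))
    grey=(hsv[...,1]<70)
    nw=(hsv[...,1]<80)
    roi=(X[...,0]>.2)&(X[...,0]<.85)&(X[...,1]>-.4)&(X[...,1]<.5)
    blobs('roof',roi&(Z>.039)&(Z<.052)&nw)
    blobs('tongue',roi&(Z>.013)&(Z<.03)&nw)
    blobs('tab',roi&(Z>.074)&(Z<.09)&(hsv[...,2]<80),8)
    blobs('lids',roi&(Z>.107)&(Z<.127))
    blobs('board',roi&(Z>.122)&(Z<.134))
    blobs('tape',roi&(Z>.018)&(Z<.032)&~nw)
    blobs('tall',roi&(Z>.15))
    blobs('cup',roi&(Z>.06)&(Z<.1)&(hsv[...,0]>40)&(hsv[...,0]<85))
E
```

```text
top bench z -5.519513842377649e-05
roof px [219. 203.] 640 mean [0.642  0.1913 0.0462] rect 643.0 189.3 33 104 57.7
roof px [237. 215.] 670 mean [0.6158 0.1505 0.0462] rect 618.5 152.4 36 105 56.7
roof px [391. 274.] 27 mean [ 0.4923 -0.1796  0.0456] rect 492.7 -180.3 41 8 6.4
tongue px [474. 118.] 28 mean [ 0.842  -0.3806  0.0257] rect 842.3 -379.3 42 2 68.8
tongue px [239. 194.] 74 mean [0.667  0.1505 0.0203] rect 667.1 150.2 18 21 60.0
tongue px [205. 245.] 861 mean [0.5519 0.2217 0.0205] rect 555.6 219.4 45 102 56.6
tab px [360. 248.] 172 mean [ 0.5451 -0.1076  0.0819] rect 543.9 -108.0 258 1 20.3
tab px [371. 205.] 60 mean [ 0.6355 -0.1338  0.0778] rect 637.0 -134.1 49 15 23.9
tab px [233. 199.] 80 mean [0.6458 0.158  0.0818] rect 646.5 158.0 32 12 58.0
tab px [302. 215.] 22 mean [0.6133 0.0123 0.0821] rect 614.4 12.4 39 8 36.1
tab px [386. 237.] 149 mean [ 0.5695 -0.1625  0.0793] rect 572.5 -165.1 27 53 88.7
tab px [133. 249.] 95 mean [0.5412 0.3625 0.0814] rect 540.6 362.7 33 11 41.8
tab px [398. 271.] 85 mean [ 0.4992 -0.1871  0.0772] rect 500.1 -187.9 19 50 80.3
lids px [384
[... 4216 characters left out ...]
 mean [ 0.6652 -0.1043  0.0251] rect 667.6 -108.2 68 144 54.1
tape px [266. 218.] 38 mean [0.6387 0.0103 0.0231] rect 637.5 7.0 21 53 52.9
tape px [258. 274.] 482 mean [0.7307 0.1115 0.0246] rect 729.8 110.3 83 83 4.8
tape px [401. 307.] 130 mean [0.5414 0.3424 0.021 ] rect 540.6 343.5 41 29 38.7
tape px [462. 325.] 1116 mean [0.4691 0.4433 0.0214] rect 482.1 430.9 46 150 40.1
tape px [418. 334.] 148 mean [0.5539 0.4044 0.025 ] rect 554.0 404.0 4 104 39.8
tall px [316. 125.] 188 mean [ 0.4816 -0.0243  0.1943] rect 478.2 -27.4 32 12 69.5
tall px [264. 173.] 163 mean [ 0.6279 -0.004   0.1673] rect 626.8 -6.1 26 26 28.2
cup px [323. 174.] 30 mean [0.4863 0.0153 0.0689] rect 484.6 16.2 6 17 75.9
```

```bash
python3 - <<'E'
from h import *
z=np.load('pics/t0.npz')['im'];s=np.load('pics/s0.npz')['im']
a=cv2.resize(z[160:310,180:440],None,fx=3,fy=3,interpolation=3)
b=cv2.resize(s[80:300,190:400],None,fx=2,fy=2,interpolation=3)
cv2.imwrite('pics/crop0.png',a[:,:,::-1])
E
```

```text
(no output)
```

View pics/crop0.png

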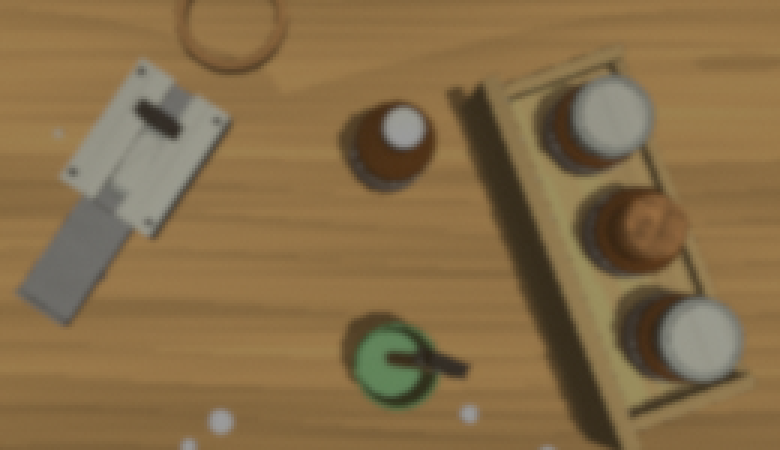

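Emit:
servo_tool:
  moves:
    - {"dp": [0, 0, 0], "delta_rot": [0, 0, 0.85], "fingers": 0}
    - {"dp": [0, 0, 0], "delta_rot": [0, 0, 0.85], "fingers": 0}
    - {"dp": [0, 0, 0], "delta_rot": [0, 0, 0.8], "fingers": 0}
    - {"dp": [-0.19, -0.02, 0.03], "delta_rot": [0, 0, 0], "fingers": 0}
    - {"dp": [-0.2, -0.02, 0.03], "delta_rot": [0, 0, 0], "fingers": 0}

```text
clock: 0.6
position: [0.245, 0.4955, 0.2913]
ee_rot: [-0.0, 0.283, 0.959, -0.0]
contact_force: [0.2, 0.1, -0.2]
width: 0.0124
gripper_force: 0.0
```

Emit:
servo_tool:
  moves:
    - {"dp": [-0.2, -0.02, 0.03], "delta_rot": [0, 0, 0], "fingers": 0}
    - {"dp": [-0.2, -0.02, 0.03], "delta_rot": [0, 0, 0], "fingers": 0}
    - {"dp": [-0.2, -0.02, 0.03], "delta_rot": [0, 0, 0], "fingers": 0}
    - {"dp": [-0.2, -0.02, 0.03], "delta_rot": [0, 0, 0], "fingers": 0}
    - {"dp": [-0.2, -0.02, 0.03], "delta_rot": [0, 0, 0], "fingers": 0}

```text
clock: 1.1
position: [0.4029, 0.3686, 0.2614]
ee_rot: [-0.0, 0.284, 0.959, -0.0]
contact_force: [0.1, -0.4, -0.5]
width: -0.0003
gripper_force: 0.0
```

Emit:
servo_tool:
  moves:
    - {"dp": [-0.2, -0.03, 0.03], "delta_rot": [0, 0, 0], "fingers": 0}
    - {"dp": [-0.2, -0.03, 0.03], "delta_rot": [0, 0, 0], "fingers": 0}
    - {"dp": [-0.2, -0.03, 0.03], "delta_rot": [0, 0, 0], "fingers": 0}
    - {"dp": [-0.2, -0.03, 0.03], "delta_rot": [0, 0, 0], "fingers": 0}
    - {"dp": [-0.2, -0.03, 0.03], "delta_rot": [0, 0, 0], "fingers": 0}

```text
clock: 1.6
position: [0.5543, 0.2345, 0.2312]
ee_rot: [-0.0, 0.284, 0.959, -0.0]
contact_force: [0.3, 0.4, 0.6]
width: 0.0002
gripper_force: 0.0
```

Emit:
servo_tool:
  moves:
    - {"dp": [-0.2, -0.03, 0.03], "delta_rot": [0, 0, 0], "fingers": 0}
    - {"dp": [-0.2, -0.03, 0.03], "delta_rot": [0, 0, 0], "fingers": 0}
    - {"dp": [-0.16, -0.01, 0.03], "delta_rot": [0, 0, 0], "fingers": 0}
    - {"dp": [0, 0, 0], "delta_rot": [0, 0, 0], "fingers": 0}

```text
clock: 2.0
position: [0.6426, 0.1598, 0.2119]
ee_rot: [0.0, 0.286, 0.958, -0.001]
contact_force: [-0.7, 0.9, 0.0]
width: 0.0006
gripper_force: 0.0
```

```bash
cat >> h.py <<'E'
from scipy.spatial.transform import Rotation as Ro
Od=np.array([.5835,.2007]);ad=np.deg2rad(-33);Xd=np.array([np.cos(ad),np.sin(ad)]);Yd=np.array([-Xd[1],Xd[0]])
def rot(s): q=s['ee_rot'];return Ro.from_quat([q[1],q[2],q[3],q[0]])
def plan(target=None):
    s=readout.get_state();R=rot(s).as_matrix();p=np.array(s['position'])
    print('t',round(s['clock'],2),'p',p.round(4),'yaw_y',round(np.degrees(np.arctan2(R[1,1],R[0,1])),2),'zdir',R[:,2].round(4),'F',np.round(s['contact_force'],1),'w',round(s['width'],4),'q6',round(s['qpos'][5],2),'disp',((p[:2]-Od)@Xd).round(4),((p[:2]-Od)@Yd).round(4))
    if target is not None: print('units',(R.T@(np.array(target)-p)/.2).round(3))
E
python3 -c "
from h import *
plan([.6724,.1429,.133])"
```

```text
t 2.0 p [0.6426 0.1598 0.2119] yaw_y 56.79 zdir [ 0.     -0.0016 -1.    ] F [-0.7  0.9  0. ] w 0.0006 q6 -0.85 disp 0.0718 -0.0021
units [-0.171  0.011  0.395]
```

Emit:
servo_tool:
  moves:
    - {"dp": [-0.09, 0, 0], "delta_rot": [0, 0, 0], "fingers": 0}
    - {"dp": [-0.09, 0.01, 0], "delta_rot": [0, 0, 0], "fingers": 0}
    - {"dp": [0, 0, 0.15], "delta_rot": [0, 0, 0], "fingers": 0}
    - {"dp": [0, 0, 0.15], "delta_rot": [0, 0, 0], "fingers": 0}
    - {"dp": [0, 0, 0.09], "delta_rot": [0, 0, 0], "fingers": 0}

```text
clock: 2.5
position: [0.6691, 0.1456, 0.1332]
ee_rot: [-0.002, 0.284, 0.959, -0.001]
contact_force: [-0.3, 0.3, -0.9]
width: -0.0001
gripper_force: 0.0
```

Emit:
servo_tool:
  moves:
    - {"dp": [0, 0, 0], "delta_rot": [0, 0, 0], "fingers": 0}

```text
clock: 2.6
position: [0.6682, 0.1455, 0.1323]
ee_rot: [-0.004, 0.284, 0.959, -0.001]
contact_force: [-0.8, 0.4, -0.3]
width: 0.0001
gripper_force: 0.0
```

```bash
python3 -c "
from h import *
plan([.6724,.1429,.133])
grab('wrist','w0')"
```

```text
t 2.6 p [0.6682 0.1455 0.1323] yaw_y 57.03 zdir [-8.e-03 -5.e-04 -1.e+00] F [-0.8  0.4 -0.3] w 0.0001 q6 -0.88 disp 0.1011 -0.0001
units [-0.025  0.    -0.003]
```

View pics/w0.png

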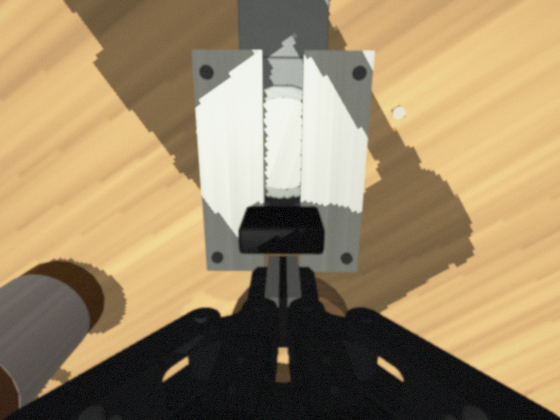

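The wrist view shows the shut fingertips right behind the black tab: tab centre (282,230), fingers (283,280). The lid is visible in the slot at (283,140). Pushing now.

Emit:
servo_tool:
  moves:
    - {"dp": [0.05, 0, 0], "delta_rot": [0, 0, 0], "fingers": 0}
    - {"dp": [0.05, 0, 0], "delta_rot": [0, 0, 0], "fingers": 0}
    - {"dp": [0.05, 0, 0], "delta_rot": [0, 0, 0], "fingers": 0}
    - {"dp": [0.05, 0, 0], "delta_rot": [0, 0, 0], "fingers": 0}
    - {"dp": [0.04, 0, 0], "delta_rot": [0, 0, 0], "fingers": 0}

```text
clock: 3.15
position: [0.6308, 0.1721, 0.1373]
ee_rot: [0.001, 0.284, 0.959, 0.001]
contact_force: [2.8, 0.4, 2.4]
width: 0.0001
gripper_force: 1.4
```

Emit:
servo_tool:
  moves:
    - {"dp": [0.03, 0, 0], "delta_rot": [0, 0, 0], "fingers": 0}
    - {"dp": [0.03, 0, 0], "delta_rot": [0, 0, 0], "fingers": 0}
    - {"dp": [0.03, 0, 0], "delta_rot": [0, 0, 0], "fingers": 0}
    - {"dp": [0.02, 0, 0], "delta_rot": [0, 0, 0], "fingers": 0}
    - {"dp": [0.01, 0, 0], "delta_rot": [0, 0, 0], "fingers": 0}

```text
clock: 3.65
position: [0.6104, 0.1846, 0.1359]
ee_rot: [0.0, 0.284, 0.959, 0.0]
contact_force: [4.2, -0.7, 1.2]
width: -0.0002
gripper_force: 1.5
```

```bash
python3 -c "
from h import *
plan(np.r_[Od+.013*Xd,.133])"
```

```text
t 3.65 p [0.6104 0.1846 0.1359] yaw_y 57.02 zdir [ 2.e-04  1.e-04 -1.e+00] F [ 4.2 -0.7  1.2] w -0.0002 q6 -0.81 disp 0.0313 0.0012
units [ 0.092 -0.006  0.015]
```

Emit:
servo_tool:
  moves:
    - {"dp": [0.02, 0, 0.01], "delta_rot": [0, 0, 0], "fingers": 0}
    - {"dp": [0.02, 0, 0], "delta_rot": [0, 0, 0], "fingers": 0}
    - {"dp": [0.02, 0, 0], "delta_rot": [0, 0, 0], "fingers": 0}
    - {"dp": [0.015, 0, 0], "delta_rot": [0, 0, 0], "fingers": 0}
    - {"dp": [0, 0, 0], "delta_rot": [0, 0, 0], "fingers": 0}

```text
clock: 4.15
position: [0.5974, 0.1929, 0.1336]
ee_rot: [-0.0, 0.284, 0.959, -0.0]
contact_force: [3.8, -0.5, -1.4]
width: -0.0
gripper_force: 1.6
```

Emit:
servo_tool:
  moves:
    - {"dp": [0.01, 0, 0], "delta_rot": [0, 0, 0], "fingers": 0}
    - {"dp": [0.01, 0, 0], "delta_rot": [0, 0, 0], "fingers": 0}
    - {"dp": [0, 0, 0], "delta_rot": [0, 0, 0], "fingers": 0}

```text
clock: 4.45
position: [0.5943, 0.1949, 0.1336]
ee_rot: [-0.0, 0.284, 0.959, -0.0]
contact_force: [3.1, -1.0, -2.0]
width: -0.0002
gripper_force: 1.6
```

```bash
python3 -c "
from h import *
plan(np.r_[Od+.013*Xd,.133])"
```

```text
t 4.45 p [0.5943 0.1949 0.1336] yaw_y 57.01 zdir [-8.e-04  1.e-04 -1.e+00] F [ 3.1 -1.  -2. ] w -0.0002 q6 -0.79 disp 0.0123 0.001
units [-0.004 -0.005  0.003]
```

Still no stop felt (3 N), so I'll creep on until the force rises.

Emit:
servo_tool:
  moves:
    - {"dp": [0.01, 0, 0], "delta_rot": [0, 0, 0], "fingers": 0}
    - {"dp": [0.01, 0, 0], "delta_rot": [0, 0, 0], "fingers": 0}
    - {"dp": [0, 0, 0], "delta_rot": [0, 0, 0], "fingers": 0}

```text
clock: 4.75
position: [0.5934, 0.1955, 0.1337]
ee_rot: [0.003, 0.283, 0.959, -0.001]
contact_force: [8.5, -5.4, -5.9]
width: 0.0
gripper_force: 5.0
```

Emit:
servo_tool:
  moves:
    - {"dp": [0.01, 0, 0], "delta_rot": [0, 0, 0], "fingers": 0}
    - {"dp": [0.01, 0, 0], "delta_rot": [0, 0, 0], "fingers": 0}
    - {"dp": [0, 0, 0], "delta_rot": [0, 0, 0], "fingers": 0}

```text
clock: 5.05
position: [0.5929, 0.1958, 0.1339]
ee_rot: [0.006, 0.283, 0.959, -0.001]
contact_force: [14.7, -10.0, -9.2]
width: -0.0
gripper_force: 8.9
```

```bash
python3 -c "
from h import *
plan(np.r_[Od+.013*Xd,.133])"
```

```text
t 5.05 p [0.5929 0.1958 0.1339] yaw_y 57.13 zdir [ 0.011  -0.0061 -0.9999] F [ 14.7 -10.   -9.2] w -0.0 q6 -0.78 disp 0.0105 0.001
units [-0.012 -0.005  0.005]
```

The force rose against the end stop. Now I'll back off with the slide, lift and open, then look at the lid.

Emit:
servo_tool:
  moves:
    - {"dp": [-0.1, 0, 0], "delta_rot": [0, 0, 0], "fingers": 0}
    - {"dp": [-0.12, 0, 0], "delta_rot": [0, 0, 0], "fingers": 0}
    - {"dp": [-0.12, 0, 0], "delta_rot": [0, 0, 0], "fingers": 0}
    - {"dp": [-0.12, 0, 0], "delta_rot": [0, 0, 0], "fingers": 0}
    - {"dp": [0, 0, 0], "delta_rot": [0, 0, 0], "fingers": 0}

```text
clock: 5.55
position: [0.6663, 0.1476, 0.1335]
ee_rot: [-0.0, 0.285, 0.959, -0.0]
contact_force: [0.0, -0.3, 0.2]
width: 0.0001
gripper_force: 0.0
```

Emit:
servo_tool:
  moves:
    - {"dp": [0, 0, -0.2], "delta_rot": [0, 0, 0], "fingers": 0}
    - {"dp": [0, 0, -0.2], "delta_rot": [0, 0, 0], "fingers": 0}
    - {"dp": [0.1, 0, -0.1], "delta_rot": [0, 0, 0], "fingers": 1}
    - {"dp": [0.2, 0, 0], "delta_rot": [0, 0, 0], "fingers": 1}
    - {"dp": [0.2, 0, 0], "delta_rot": [0, 0, 0], "fingers": 1}

```text
clock: 6.05
position: [0.5787, 0.2043, 0.2344]
ee_rot: [-0.001, 0.284, 0.959, 0.0]
contact_force: [0.5, 1.0, -0.5]
width: 0.0435
gripper_force: 0.0
```

Emit:
servo_tool:
  moves:
    - {"dp": [0, 0, 0], "delta_rot": [0, 0, 0], "fingers": 1}

```text
clock: 6.15
position: [0.5744, 0.2062, 0.2338]
ee_rot: [-0.004, 0.282, 0.959, -0.0]
contact_force: [0.3, 0.4, 0.7]
width: 0.0581
gripper_force: 0.0
```

```bash
python3 - <<'E'
from h import *
s=readout.get_state()
w,wd=grab('wrist','w1');im,d=grab('top','t1')
plan()
X=pts('top',d);Z=X[...,2]
D=(X[...,:2]-Od);dx=D@Xd;dy=D@Yd
m=(Z>.03)&(Z<.042)&(abs(dy)<.05)&(dx>-.1)&(dx<-.002)
print('top lid',m.sum(),[float(np.round(f(v[m]),4)) for v in(dx,dy,Z) for f in(np.min,np.max,np.median)])
# wrist
c=imaging.calibration('wrist');K=np.array(c['intrinsics']);H=np.array(c['hand_eye'])
v,u=np.mgrid[:420,:560];P=np.stack([(u-K[0,2])/K[0,0]*wd,(v-K[1,2])/K[1,1]*wd,wd],-1)
T=P@H[:3,:3].T+H[:3,3];W=T@rot(s).as_matrix().T+np.array(s['position'])
D=(W[...,:2]-Od);dx=D@Xd;dy=D@Yd;Z=W[...,2]
m=(wd>0)&(Z>.03)&(Z<.042)&(abs(dy)<.05)&(dx>-.1)&(dx<-.002)
print('wrist lid',m.sum(),[float(np.round(f(q[m]),4)) for q in(dx,dy,Z) for f in(np.min,np.max,np.median)])
E
```

```text
t 6.25 p [0.5791 0.2044 0.234 ] yaw_y 57.13 zdir [-0.0021  0.     -1.    ] F [ 0.3 -0.3 -0.6] w 0.0722 q6 -0.77 disp -0.0057 0.0007
top lid 71 [-0.0816, -0.0241, -0.0539, -0.0241, 0.024, 0.0113, 0.03, 0.0399, 0.0363]
wrist lid 3633 [-0.0649, -0.0098, -0.0382, -0.0252, 0.0293, 0.0018, 0.0301, 0.0386, 0.0361]
```

View pics/w1.png

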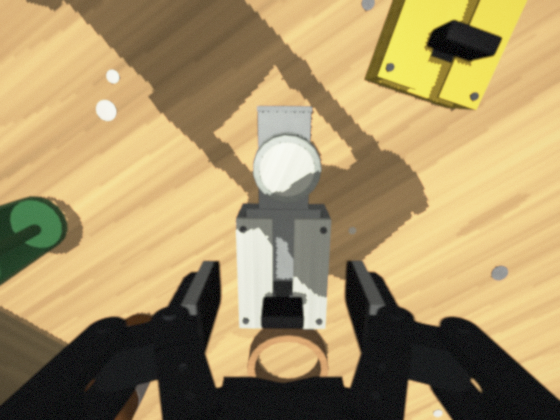

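The wrist view shows the lid on the tongue at (288,166), and the depth puts it at dispenser x=-37, y=+2 mm with its top at 36 mm, as expected. The tab is back at rest.

```bash
python3 -c "
from h import *
plan(np.r_[Od-.037*Xd+.0015*Yd,.080])"
```

```text
t 6.25 p [0.5791 0.2044 0.234 ] yaw_y 57.13 zdir [-0.0021  0.     -1.    ] F [ 0.3 -0.3 -0.6] w 0.0722 q6 -0.77 disp -0.0057 0.0007
units [0.155 0.005 0.77 ]
```

Emit:
servo_tool:
  moves:
    - {"dp": [0.08, 0, 0], "delta_rot": [0, 0, 0], "fingers": 1}
    - {"dp": [0.075, 0.005, 0], "delta_rot": [0, 0, 0], "fingers": 1}
    - {"dp": [0, 0, 0.2], "delta_rot": [0, 0, 0], "fingers": 1}
    - {"dp": [0, 0, 0.2], "delta_rot": [0, 0, 0], "fingers": 1}
    - {"dp": [0, 0, 0], "delta_rot": [0, 0, 0], "fingers": 1}

```text
clock: 6.75
position: [0.5515, 0.2206, 0.1488]
ee_rot: [-0.005, 0.284, 0.959, -0.003]
contact_force: [-1.5, 0.4, -0.9]
width: 0.0853
gripper_force: 0.0
```

```bash
python3 -c "
from h import *
plan(np.r_[Od-.037*Xd+.0015*Yd,.080])"
```

```text
t 6.75 p [0.5515 0.2206 0.1488] yaw_y 57.0 zdir [-0.0123 -0.0029 -0.9999] F [-1.5  0.4 -0.9] w 0.0853 q6 -0.73 disp -0.0376 -0.0008
units [-0.006  0.014  0.344]
```

Emit:
servo_tool:
  moves:
    - {"dp": [0, 0.01, 0.14], "delta_rot": [0, 0, 0], "fingers": 1}
    - {"dp": [0, 0, 0.14], "delta_rot": [0, 0, 0], "fingers": 1}
    - {"dp": [0, 0, 0.06], "delta_rot": [0, 0, 0], "fingers": 1}
    - {"dp": [0, 0, 0], "delta_rot": [0, 0, 0], "fingers": 1}
    - {"dp": [0, 0, 0], "delta_rot": [0, 0, 0], "fingers": 1}

```text
clock: 7.25
position: [0.5577, 0.2232, 0.0872]
ee_rot: [0.001, 0.284, 0.959, 0.001]
contact_force: [1.7, -0.2, 0.0]
width: 0.0857
gripper_force: 0.0
```

```bash
python3 -c "
from h import *
plan(np.r_[Od-.037*Xd+.0015*Yd,.080])"
```

```text
t 7.25 p [0.5577 0.2232 0.0872] yaw_y 57.0 zdir [ 1.8e-03  6.0e-04 -1.0e+00] F [ 1.7 -0.2  0. ] w 0.0857 q6 -0.73 disp -0.0338 0.0048
units [ 0.016 -0.017  0.036]
```

Emit:
servo_tool:
  moves:
    - {"dp": [0, 0, 0.02], "delta_rot": [0, 0, 0], "fingers": 1}
    - {"dp": [0, 0, 0], "delta_rot": [0, 0, 0], "fingers": 1}
    - {"dp": [0, 0, 0], "delta_rot": [0, 0, 0], "fingers": 1}

```text
clock: 7.55
position: [0.5572, 0.2229, 0.0826]
ee_rot: [0.0, 0.284, 0.959, 0.0]
contact_force: [-0.6, -0.6, 0.5]
width: 0.0849
gripper_force: 0.0
```

```bash
python3 -c "
from h import *
plan(np.r_[Od-.037*Xd+.0015*Yd,.080])"
```

```text
t 7.55 p [0.5572 0.2229 0.0826] yaw_y 57.0 zdir [ 1.1e-03  4.0e-04 -1.0e+00] F [-0.6 -0.6  0.5] w 0.0849 q6 -0.73 disp -0.0342 0.0043
units [ 0.014 -0.014  0.013]
```

Correct the offset, close and hold.

Emit:
servo_tool:
  moves:
    - {"dp": [0.014, -0.014, 0.01], "delta_rot": [0, 0, 0], "fingers": 1}
    - {"dp": [0, 0, 0], "delta_rot": [0, 0, 0], "fingers": 1}
    - {"dp": [0, 0, 0], "delta_rot": [0, 0, 0], "fingers": 0.5}
    - {"dp": [0, 0, 0], "delta_rot": [0, 0, 0], "fingers": 0.4}
    - {"dp": [0, 0, 0], "delta_rot": [0, 0, 0], "fingers": 0.3}
  force: 30

```text
clock: 8.05
position: [0.5531, 0.2221, 0.0803]
ee_rot: [0.0, 0.284, 0.959, 0.0]
contact_force: [-1.1, -0.4, 2.2]
width: 0.0555
gripper_force: 31.6
```

Emit:
servo_tool:
  moves:
    - {"dp": [0, 0, 0], "delta_rot": [0, 0, 0], "fingers": 0.3}
    - {"dp": [0, 0, 0], "delta_rot": [0, 0, 0], "fingers": 0.3}
    - {"dp": [0, 0, 0], "delta_rot": [0, 0, 0], "fingers": 0.3}

```text
clock: 8.35
position: [0.5531, 0.2221, 0.0802]
ee_rot: [0.0, 0.284, 0.959, 0.0]
contact_force: [-1.2, -0.7, 4.7]
width: 0.0552
gripper_force: 31.8
```

```bash
python3 -c "
from h import *
plan(np.r_[Od-.037*Xd+.0015*Yd,.080])"
```

```text
t 8.35 p [0.5531 0.2221 0.0802] yaw_y 57.01 zdir [ 4.e-04  2.e-04 -1.e+00] F [-1.2 -0.7  4.7] w 0.0552 q6 -0.73 disp -0.0371 0.0014
units [-0.001  0.001  0.001]
```

Emit:
servo_tool:
  moves:
    - {"dp": [0, 0, -0.03], "delta_rot": [0, 0, 0], "fingers": 0.3}
    - {"dp": [0, 0, -0.06], "delta_rot": [0, 0, 0], "fingers": 0.3}
    - {"dp": [0, 0, -0.12], "delta_rot": [0, 0, 0], "fingers": 0.3}
    - {"dp": [0, 0, -0.12], "delta_rot": [0, 0, -0.8], "fingers": 0.3}
    - {"dp": [0, 0, -0.12], "delta_rot": [0, 0, -0.85], "fingers": 0.3}

```text
clock: 8.85
position: [0.5531, 0.222, 0.1714]
ee_rot: [0.0, 0.202, 0.979, 0.0]
contact_force: [-0.1, 0.4, -0.5]
width: 0.0557
gripper_force: 31.9
```

Emit:
servo_tool:
  moves:
    - {"dp": [0, 0, -0.12], "delta_rot": [0, 0, -0.85], "fingers": 0.3}
    - {"dp": [0, 0, -0.12], "delta_rot": [0, 0, -0.85], "fingers": 0.3}
    - {"dp": [0, 0, -0.12], "delta_rot": [0, 0, -0.85], "fingers": 0.3}
    - {"dp": [0, 0, -0.12], "delta_rot": [0, 0, -0.85], "fingers": 0.3}
    - {"dp": [0, 0, -0.12], "delta_rot": [0, 0, -0.85], "fingers": 0.3}

```text
clock: 9.35
position: [0.5528, 0.222, 0.2917]
ee_rot: [0.0, -0.009, 1.0, 0.0]
contact_force: [1.0, 0.2, -0.2]
width: 0.056
gripper_force: 31.9
```

Emit:
servo_tool:
  moves:
    - {"dp": [0, 0, -0.12], "delta_rot": [0, 0, -0.85], "fingers": 0.3}
    - {"dp": [0, 0, -0.12], "delta_rot": [0, 0, -0.85], "fingers": 0.3}
    - {"dp": [0, 0, 0], "delta_rot": [0, 0, -0.85], "fingers": 0.3}
    - {"dp": [0, 0, 0], "delta_rot": [0, 0, -0.8], "fingers": 0.3}
    - {"dp": [0, 0, 0], "delta_rot": [0, 0, 0], "fingers": 0.3}

```text
clock: 9.85
position: [0.5528, 0.222, 0.3388]
ee_rot: [0.001, -0.174, 0.985, 0.0]
contact_force: [-0.1, 0.4, -0.4]
width: 0.0555
gripper_force: 31.9
```

```bash
python3 -c "
from h import *
plan([.570,-.181,.34])"
```

```text
t 9.85 p [0.5528 0.222  0.3388] yaw_y 110.0 zdir [ 1.1e-03  3.0e-04 -1.0e+00] F [-0.1  0.4 -0.4] w 0.0555 q6 -1.65 disp -0.0373 0.0012
units [ 0.608 -1.923 -0.006]
```

Emit:
servo_tool:
  moves:
    - {"dp": [0.03, -0.1, 0], "delta_rot": [0, 0, 0], "fingers": 0.3}
    - {"dp": [0.06, -0.19, 0], "delta_rot": [0, 0, 0], "fingers": 0.3}
    - {"dp": [0.06, -0.19, 0], "delta_rot": [0, 0, 0], "fingers": 0.3}
    - {"dp": [0.06, -0.19, 0], "delta_rot": [0, 0, 0], "fingers": 0.3}
    - {"dp": [0.06, -0.19, 0], "delta_rot": [0, 0, 0], "fingers": 0.3}

```text
clock: 10.35
position: [0.5608, 0.0406, 0.3381]
ee_rot: [0.0, -0.173, 0.985, 0.0]
contact_force: [0.7, -0.5, -0.6]
width: 0.0559
gripper_force: 32.0
```

Emit:
servo_tool:
  moves:
    - {"dp": [0.06, -0.19, 0], "delta_rot": [0, 0, 0], "fingers": 0.3}
    - {"dp": [0.06, -0.19, 0], "delta_rot": [0, 0, 0], "fingers": 0.3}
    - {"dp": [0.06, -0.19, 0], "delta_rot": [0, 0, 0], "fingers": 0.3}
    - {"dp": [0.06, -0.19, 0], "delta_rot": [0, 0, 0], "fingers": 0.3}
    - {"dp": [0.06, -0.19, 0], "delta_rot": [0, 0, 0], "fingers": 0.3}

```text
clock: 10.85
position: [0.5694, -0.1587, 0.3382]
ee_rot: [0.0, -0.173, 0.985, 0.0]
contact_force: [0.8, 0.5, -1.0]
width: 0.0553
gripper_force: 32.0
```

Emit:
servo_tool:
  moves:
    - {"dp": [0.03, -0.1, 0], "delta_rot": [0, 0, 0], "fingers": 0.3}
    - {"dp": [0, 0, 0], "delta_rot": [0, 0, 0], "fingers": 0.3}
    - {"dp": [0, 0, 0], "delta_rot": [0, 0, 0], "fingers": 0.3}
    - {"dp": [0, 0, 0], "delta_rot": [0, 0, 0], "fingers": 0.3}
    - {"dp": [0, 0, 0], "delta_rot": [0, 0, 0], "fingers": 0.3}

```text
clock: 11.35
position: [0.5709, -0.1766, 0.3381]
ee_rot: [0.0, -0.174, 0.985, 0.0]
contact_force: [0.6, -0.4, 0.2]
width: 0.0556
gripper_force: 32.0
```

```bash
python3 - <<'E'
from h import *
plan([.570,-.181,.34])
s=readout.get_state();w,wd=grab('wrist','w2')
c=imaging.calibration('wrist');K=np.array(c['intrinsics']);H=np.array(c['hand_eye'])
v,u=np.mgrid[:420,:560];P=np.stack([(u-K[0,2])/K[0,0]*wd,(v-K[1,2])/K[1,1]*wd,wd],-1)
T=P@H[:3,:3].T+H[:3,3];W=T@rot(s).as_matrix().T+np.array(s['position'])
Z=W[...,2]
for nm,lo,hi in(('lids',.105,.1225),('board',.1235,.133),('held',.26,.33)):
    m=((wd>0)&(Z>lo)&(Z<hi)).astype(np.uint8);n,lab,st,ce=cv2.connectedComponentsWithStats(m)
    for i in range(1,n):
        if st[i,4]<100: continue
        p=W[lab==i];r=cv2.minAreaRect((p[:,:2]*1000).astype(np.float32));print(nm,ce[i].round(),st[i,4],np.median(p,0).round(4),np.round(r[0],1),np.round(r[1],0),round(r[2],1))
E
```

```text
t 11.35 p [ 0.5709 -0.1766  0.3381] yaw_y 110.08 zdir [ 1.e-04  5.e-04 -1.e+00] F [ 0.6 -0.4  0.2] w 0.0556 q6 -2.34 disp 0.1949 -0.3233
units [ 0.012 -0.019 -0.01 ]
lids [355. 137.] 1009 [ 0.5032 -0.1351  0.1138] [ 519.8 -129.1] [207.   1.] 20.3
lids [277.  92.] 3753 [ 0.4933 -0.2093  0.1168] [ 493.9 -209. ] [55. 55.] 64.6
lids [483. 152.] 126 [ 0.4787 -0.0245  0.114 ] [478.9 -23.8] [11.  6.] 9.4
lids [278. 185.] 1818 [ 0.5673 -0.1817  0.1148] [ 568.3 -181.3] [43. 43.] 65.9
lids [416. 287.] 1184 [ 0.615  -0.0218  0.1135] [624.  -11.9] [44. 52.] 67.1
board [365. 135.] 3717 [ 0.4986 -0.1309  0.1277] [ 514.7 -124.6] [201.  13.] 20.4
board [423. 299.] 367 [ 0.6201 -0.0161  0.1272] [624.6 -11.5] [23. 31.] 57.5
held [282. 318.] 32011 [ 0.5662 -0.1784  0.2948] [ 570.3 -177.2] [ 57. 123.] 4.0
```

View pics/w2.png

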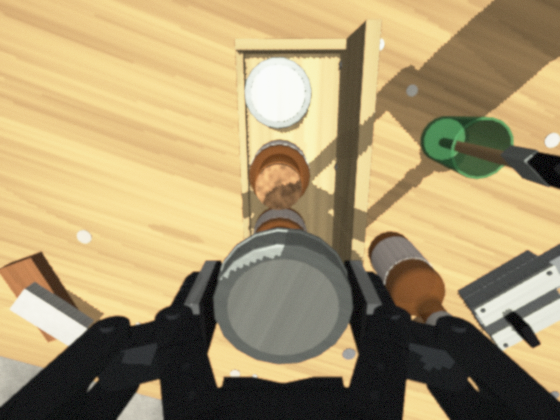

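The wrist view shows the lid held level between the pads (283,295), cork at (278,185), lidded jar at (277,92), and the board to the right. I'll check the lid's centring in the tool frame.

```bash
python3 - <<'E'
from h import *
z=np.load('pics/w2.npz');wd=z['d']
c=imaging.calibration('wrist');K=np.array(c['intrinsics']);H=np.array(c['hand_eye'])
v,u=np.mgrid[:420,:560];P=np.stack([(u-K[0,2])/K[0,0]*wd,(v-K[1,2])/K[1,1]*wd,wd],-1)
T=P@H[:3,:3].T+H[:3,3]
m=(wd>0)&(T[...,2]>.035)&(T[...,2]<.052)&(abs(T[...,0])<.045)&(abs(T[...,1])<.026)
m&=(u>205)&(u<360)&(v>225)&(v<365)
p=T[m];print(m.sum(),np.percentile(p[:,2],[5,50,95]).round(4))
print('x',p[:,0].min(),p[:,0].max(),'y',p[:,1].min(),p[:,1].max())
q=p[abs(p[:,2]-np.median(p[:,2]))<.0015];r=cv2.minEnclosingCircle((q[:,:2]*1000).astype(np.float32));print(r)
A=np.c_[q[:,:2],np.ones(len(q))];print('plane',np.linalg.lstsq(A,q[:,2],rcond=None)[0].round(4))
plan([.5693,-.1812,.20])
E
```

```text
13719 [0.0432 0.0442 0.0463]
x -0.028071656318102753 0.028244287658730216 y -0.02599845136353263 0.02597879995043005
((0.06559104472398758, 0.4997037947177887), 28.226512908935547)
plane [0.0014 0.0046 0.0442]
t 11.4 p [ 0.5709 -0.1767  0.3381] yaw_y 110.08 zdir [ 2.e-04  3.e-04 -1.e+00] F [ 0.1 -0.5  0.1] w 0.0556 q6 -2.34 disp 0.195 -0.3234
units [ 0.016 -0.018  0.691]
```

Emit:
servo_tool:
  moves:
    - {"dp": [0.016, -0.018, 0.1], "delta_rot": [0, 0, 0], "fingers": 0.3}
    - {"dp": [0, 0, 0.2], "delta_rot": [0, 0, 0], "fingers": 0.3}
    - {"dp": [0, 0, 0.2], "delta_rot": [0, 0, 0], "fingers": 0.3}
    - {"dp": [0, 0, 0.19], "delta_rot": [0, 0, 0], "fingers": 0.3}
    - {"dp": [0, 0, 0], "delta_rot": [0, 0, 0], "fingers": 0.3}

```text
clock: 11.9
position: [0.566, -0.1802, 0.1948]
ee_rot: [-0.005, -0.174, 0.985, 0.003]
contact_force: [-0.1, 0.9, -0.4]
width: 0.056
gripper_force: 32.2
```

Emit:
servo_tool:
  moves:
    - {"dp": [0, 0, 0], "delta_rot": [0, 0, 0], "fingers": 0.3}
    - {"dp": [0, 0, 0], "delta_rot": [0, 0, 0], "fingers": 0.3}
    - {"dp": [0, 0, 0], "delta_rot": [0, 0, 0], "fingers": 0.3}

```text
clock: 12.2
position: [0.5705, -0.1828, 0.2025]
ee_rot: [0.002, -0.174, 0.985, -0.001]
contact_force: [-0.0, -0.7, 0.4]
width: 0.0557
gripper_force: 32.2
```

```bash
python3 -c "
from h import *
plan([.5693,-.1812,.180])"
```

```text
t 12.2 p [ 0.5705 -0.1828  0.2025] yaw_y 110.02 zdir [ 0.0045 -0.0019 -1.    ] F [-0.  -0.7  0.4] w 0.0557 q6 -2.35 disp 0.198 -0.3287
units [0.003 0.01  0.112]
```

Emit:
servo_tool:
  moves:
    - {"dp": [0, 0.005, 0.04], "delta_rot": [0, 0, 0], "fingers": 0.3}
    - {"dp": [0, 0, 0.04], "delta_rot": [0, 0, 0], "fingers": 0.3}
    - {"dp": [0, 0, 0.03], "delta_rot": [0, 0, 0], "fingers": 0.3}
    - {"dp": [0, 0, 0], "delta_rot": [0, 0, 0], "fingers": 0.3}
    - {"dp": [0, 0, 0], "delta_rot": [0, 0, 0], "fingers": 0.3}

```text
clock: 12.7
position: [0.5687, -0.1815, 0.1774]
ee_rot: [-0.0, -0.174, 0.985, 0.0]
contact_force: [-0.2, 0.2, 0.1]
width: 0.0555
gripper_force: 32.2
```

Emit:
servo_tool:
  moves:
    - {"dp": [0, 0, 0], "delta_rot": [0, 0, 0], "fingers": 0.3}
    - {"dp": [0, 0, 0], "delta_rot": [0, 0, 0], "fingers": 0.3}
    - {"dp": [0, 0, 0], "delta_rot": [0, 0, 0], "fingers": 0.3}

```text
clock: 13.0
position: [0.569, -0.1816, 0.1781]
ee_rot: [0.0, -0.174, 0.985, -0.0]
contact_force: [-0.5, -0.9, -1.1]
width: 0.0558
gripper_force: 32.2
```

```bash
python3 -c "
from h import *
plan([.5693,-.1812,.165])"
```

```text
t 13.0 p [ 0.569  -0.1816  0.1781] yaw_y 110.01 zdir [ 5.e-04 -1.e-04 -1.e+00] F [-0.5 -0.9 -1.1] w 0.0558 q6 -2.35 disp 0.196 -0.3285
units [-0.002  0.001  0.066]
```

Emit:
servo_tool:
  moves:
    - {"dp": [0, 0, 0.02], "delta_rot": [0, 0, 0], "fingers": 0.3}
    - {"dp": [0, 0, 0.02], "delta_rot": [0, 0, 0], "fingers": 0.3}
    - {"dp": [0, 0, 0.015], "delta_rot": [0, 0, 0], "fingers": 0.3}
    - {"dp": [0, 0, 0.01], "delta_rot": [0, 0, 0], "fingers": 0.3}
    - {"dp": [0, 0, 0.01], "delta_rot": [0, 0, 0], "fingers": 0.3}

```text
clock: 13.5
position: [0.5687, -0.1814, 0.1629]
ee_rot: [-0.0, -0.174, 0.985, 0.0]
contact_force: [-1.3, 0.4, 7.5]
width: 0.0557
gripper_force: 32.8
```

Emit:
servo_tool:
  moves:
    - {"dp": [0, 0, 0.005], "delta_rot": [0, 0, 0], "fingers": 0.3}
    - {"dp": [0, 0, 0.005], "delta_rot": [0, 0, 0], "fingers": 0.3}
    - {"dp": [0, 0, 0], "delta_rot": [0, 0, 0], "fingers": 0.3}

```text
clock: 13.8
position: [0.5687, -0.1814, 0.1619]
ee_rot: [0.0, -0.174, 0.985, -0.0]
contact_force: [-1.7, 0.3, 6.3]
width: 0.0554
gripper_force: 32.7
```

```bash
python3 -c "
from h import *
plan([.5693,-.1812,.163])"
```

```text
t 13.8 p [ 0.5687 -0.1814  0.1619] yaw_y 110.01 zdir [ 2.e-04 -0.e+00 -1.e+00] F [-1.7  0.3  6.3] w 0.0554 q6 -2.35 disp 0.1957 -0.3285
units [-0.003  0.    -0.005]
```

Emit:
servo_tool:
  moves:
    - {"dp": [0, 0, 0.01], "delta_rot": [0, 0, 0], "fingers": 0.3}
    - {"dp": [0, 0, 0.01], "delta_rot": [0, 0, 0], "fingers": 0.3}
    - {"dp": [0, 0, 0.01], "delta_rot": [0, 0, 0], "fingers": 0.3}
    - {"dp": [0, 0, 0], "delta_rot": [0, 0, 0], "fingers": 0.3}

```text
clock: 14.2
position: [0.5688, -0.1815, 0.156]
ee_rot: [0.0, -0.174, 0.985, -0.0]
contact_force: [-2.1, 0.8, 4.9]
width: 0.0554
gripper_force: 32.7
```

```bash
python3 -c "
from h import *
plan([.5693,-.1812,.155])"
```

```text
t 14.2 p [ 0.5688 -0.1815  0.156 ] yaw_y 110.01 zdir [ 5.e-04 -1.e-04 -1.e+00] F [-2.1  0.8  4.9] w 0.0554 q6 -2.35 disp 0.1958 -0.3285
units [-0.003  0.     0.005]
```

Emit:
servo_tool:
  moves:
    - {"dp": [0, 0, 0], "delta_rot": [0, 0, 0], "fingers": 0.85}
    - {"dp": [0, 0, 0], "delta_rot": [0, 0, 0], "fingers": 0.85}
    - {"dp": [0, 0, 0], "delta_rot": [0, 0, 0], "fingers": 0.85}
    - {"dp": [0, 0, -0.1], "delta_rot": [0, 0, 0], "fingers": 0.85}
    - {"dp": [0, 0, -0.15], "delta_rot": [0, 0, 0], "fingers": 0.85}

```text
clock: 14.7
position: [0.5677, -0.181, 0.2032]
ee_rot: [-0.002, -0.174, 0.985, 0.002]
contact_force: [0.6, -0.9, -0.4]
width: 0.073
gripper_force: 0.0
```

Emit:
servo_tool:
  moves:
    - {"dp": [0, 0, -0.1], "delta_rot": [0, 0, 0], "fingers": 0}
    - {"dp": [0, 0, 0], "delta_rot": [0, 0, 0], "fingers": 0}
    - {"dp": [0, 0, 0], "delta_rot": [0, 0, 0], "fingers": 0}
    - {"dp": [0, 0, 0], "delta_rot": [0, 0, 0], "fingers": 0}
    - {"dp": [0, 0, 0], "delta_rot": [0, 0, 0], "fingers": 0}

```text
clock: 15.2
position: [0.5682, -0.1812, 0.2234]
ee_rot: [-0.001, -0.174, 0.985, 0.001]
contact_force: [1.3, -0.1, -0.5]
width: 0.0006
gripper_force: 0.0
```

```bash
python3 -c "
from h import *
plan([.5693,-.1812,.188])"
```

```text
t 15.2 p [ 0.5682 -0.1812  0.2234] yaw_y 110.01 zdir [-0.0025  0.0013 -1.    ] F [ 1.3 -0.1 -0.5] w 0.0006 q6 -2.35 disp 0.1952 -0.3286
units [-0.006 -0.002  0.177]
```

Emit:
servo_tool:
  moves:
    - {"dp": [-0.005, 0, 0.08], "delta_rot": [0, 0, 0], "fingers": 0}
    - {"dp": [0, 0, 0.07], "delta_rot": [0, 0, 0], "fingers": 0}
    - {"dp": [0, 0, 0.02], "delta_rot": [0, 0, 0], "fingers": 0}
    - {"dp": [0, 0, 0.015], "delta_rot": [0, 0, 0], "fingers": 0}
    - {"dp": [0, 0, 0.01], "delta_rot": [0, 0, 0], "fingers": 0}

```text
clock: 15.7
position: [0.5699, -0.1812, 0.1857]
ee_rot: [0.0, -0.174, 0.985, 0.0]
contact_force: [-0.1, 0.2, 0.2]
width: -0.0001
gripper_force: 0.0
```

Emit:
servo_tool:
  moves:
    - {"dp": [0, 0, 0.005], "delta_rot": [0, 0, 0], "fingers": 0}
    - {"dp": [0, 0, 0.005], "delta_rot": [0, 0, 0], "fingers": 0}
    - {"dp": [0, 0, 0], "delta_rot": [0, 0, 0], "fingers": 0}

```text
clock: 16.0
position: [0.57, -0.1813, 0.1844]
ee_rot: [0.0, -0.174, 0.985, -0.0]
contact_force: [-0.2, 0.3, 0.8]
width: 0.0002
gripper_force: 0.7
```

```bash
python3 -c "
from h import *
plan([.5693,-.1812,.184])"
```

```text
t 16.0 p [ 0.57   -0.1813  0.1844] yaw_y 110.01 zdir [ 1.e-03 -4.e-04 -1.e+00] F [-0.2  0.3  0.8] w 0.0002 q6 -2.34 disp 0.1967 -0.3277
units [0.003 0.002 0.002]
```

Contact is just beginning near 0.184, so I'll press on until the stop is felt.

Emit:
servo_tool:
  moves:
    - {"dp": [0, 0, 0.01], "delta_rot": [0, 0, 0], "fingers": 0}
    - {"dp": [0, 0, 0.01], "delta_rot": [0, 0, 0], "fingers": 0}
    - {"dp": [0, 0, 0], "delta_rot": [0, 0, 0], "fingers": 0}

```text
clock: 16.3
position: [0.57, -0.1812, 0.1836]
ee_rot: [0.001, -0.174, 0.985, -0.001]
contact_force: [-4.9, 1.7, 17.1]
width: -0.0001
gripper_force: 8.8
```

Emit:
servo_tool:
  moves:
    - {"dp": [0, 0, 0.01], "delta_rot": [0, 0, 0], "fingers": 0}
    - {"dp": [0, 0, 0], "delta_rot": [0, 0, 0], "fingers": 0}

```text
clock: 16.5
position: [0.57, -0.1812, 0.1836]
ee_rot: [0.002, -0.174, 0.985, -0.001]
contact_force: [-7.5, 2.3, 27.3]
width: -0.0002
gripper_force: 13.7
```

Emit:
servo_tool:
  moves:
    - {"dp": [0, 0, -0.1], "delta_rot": [0, 0, 0], "fingers": 0}
    - {"dp": [0, 0, -0.11], "delta_rot": [0, 0, 0], "fingers": 0}
    - {"dp": [-0.15, 0, 0], "delta_rot": [0, 0, 0], "fingers": 0}
    - {"dp": [-0.15, 0, 0], "delta_rot": [0, 0, 0], "fingers": 0}
    - {"dp": [-0.1, 0, 0], "delta_rot": [0, 0, 0], "fingers": 0}

```text
clock: 17.0
position: [0.6466, -0.1533, 0.2205]
ee_rot: [0.001, -0.174, 0.985, -0.0]
contact_force: [0.4, -0.2, -0.1]
width: 0.0004
gripper_force: 0.0
```

Emit:
servo_tool:
  moves:
    - {"dp": [0, 0, 0], "delta_rot": [0, 0, 0], "fingers": 0}
    - {"dp": [0, 0, 0], "delta_rot": [0, 0, 0], "fingers": 0}

```text
clock: 17.2
position: [0.6445, -0.1537, 0.2195]
ee_rot: [-0.001, -0.174, 0.985, 0.0]
contact_force: [0.2, -0.4, 1.0]
width: 0.0002
gripper_force: 0.0
```

```bash
python3 -c "
from h import *
plan([.6448,-.1533,.196])"
```

```text
t 17.2 p [ 0.6445 -0.1537  0.2195] yaw_y 110.04 zdir [-0.0014  0.     -1.    ] F [ 0.2 -0.4  1. ] w 0.0002 q6 -2.26 disp 0.2442 -0.264
units [-0.002  0.001  0.117]
```

Emit:
servo_tool:
  moves:
    - {"dp": [0, 0, 0.07], "delta_rot": [0, 0, 0], "fingers": 0}
    - {"dp": [0, 0, 0.05], "delta_rot": [0, 0, 0], "fingers": 0}
    - {"dp": [0, 0, 0.01], "delta_rot": [0, 0, 0], "fingers": 0}
    - {"dp": [0, 0, 0.01], "delta_rot": [0, 0, 0], "fingers": 0}
    - {"dp": [0, 0, 0.01], "delta_rot": [0, 0, 0], "fingers": 0}

```text
clock: 17.7
position: [0.6449, -0.154, 0.1898]
ee_rot: [0.0, -0.174, 0.985, -0.0]
contact_force: [-0.3, -1.2, 0.2]
width: -0.0001
gripper_force: 0.0
```

Emit:
servo_tool:
  moves:
    - {"dp": [0, 0, 0.01], "delta_rot": [0, 0, 0], "fingers": 0}
    - {"dp": [0, 0, 0.01], "delta_rot": [0, 0, 0], "fingers": 0}
    - {"dp": [0, 0, 0.01], "delta_rot": [0, 0, 0], "fingers": 0}
    - {"dp": [0, 0, 0], "delta_rot": [0, 0, 0], "fingers": 0}

```text
clock: 18.1
position: [0.645, -0.1539, 0.1855]
ee_rot: [0.001, -0.174, 0.985, -0.0]
contact_force: [-1.2, -0.3, 5.4]
width: 0.0001
gripper_force: 2.8
```

Emit:
servo_tool:
  moves:
    - {"dp": [0, 0, 0.01], "delta_rot": [0, 0, 0], "fingers": 0}
    - {"dp": [0, 0, 0.01], "delta_rot": [0, 0, 0], "fingers": 0}
    - {"dp": [0, 0, 0], "delta_rot": [0, 0, 0], "fingers": 0}

```text
clock: 18.4
position: [0.645, -0.1539, 0.1836]
ee_rot: [0.001, -0.174, 0.985, -0.001]
contact_force: [-4.9, 0.7, 14.1]
width: 0.0002
gripper_force: 7.1
```

Emit:
servo_tool:
  moves:
    - {"dp": [0, 0, 0.01], "delta_rot": [0, 0, 0], "fingers": 0}
    - {"dp": [0, 0, 0], "delta_rot": [0, 0, 0], "fingers": 0}

```text
clock: 18.6
position: [0.645, -0.1539, 0.1834]
ee_rot: [0.001, -0.174, 0.985, -0.001]
contact_force: [-7.2, 2.0, 22.3]
width: -0.0001
gripper_force: 11.0
```

Emit:
servo_tool:
  moves:
    - {"dp": [0, 0, -0.1], "delta_rot": [0, 0, 0], "fingers": 0}
    - {"dp": [0, 0, -0.11], "delta_rot": [0, 0, 0], "fingers": 0}
    - {"dp": [0.15, 0, 0], "delta_rot": [0, 0, 0], "fingers": 0}
    - {"dp": [0.2, 0, 0], "delta_rot": [0, 0, 0], "fingers": 0}
    - {"dp": [0.2, 0, 0], "delta_rot": [0, 0, 0], "fingers": 0}

```text
clock: 19.1
position: [0.5408, -0.1916, 0.2202]
ee_rot: [0.0, -0.174, 0.985, -0.0]
contact_force: [-0.9, -0.7, 0.3]
width: 0.0002
gripper_force: 0.0
```

Emit:
servo_tool:
  moves:
    - {"dp": [0.15, 0, 0], "delta_rot": [0, 0, 0], "fingers": 0}
    - {"dp": [0.1, 0, 0], "delta_rot": [0, 0, 0], "fingers": 0}
    - {"dp": [0, 0, 0], "delta_rot": [0, 0, 0], "fingers": 0}
    - {"dp": [0, 0, 0], "delta_rot": [0, 0, 0], "fingers": 0}
    - {"dp": [0, 0, 0], "delta_rot": [0, 0, 0], "fingers": 0}

```text
clock: 19.6
position: [0.4958, -0.2085, 0.2202]
ee_rot: [0.001, -0.174, 0.985, -0.0]
contact_force: [0.3, -0.3, -0.5]
width: 0.0002
gripper_force: 0.0
```

```bash
python3 -c "
from h import *
plan([.4943,-.2083,.196])"
```

```text
t 19.6 p [ 0.4958 -0.2085  0.2202] yaw_y 110.03 zdir [ 1.6e-03 -3.0e-04 -1.0e+00] F [ 0.3 -0.3 -0.5] w 0.0002 q6 -2.45 disp 0.1493 -0.391
units [0.007 0.004 0.121]
```

Emit:
servo_tool:
  moves:
    - {"dp": [0.005, 0, 0.07], "delta_rot": [0, 0, 0], "fingers": 0}
    - {"dp": [0, 0, 0.05], "delta_rot": [0, 0, 0], "fingers": 0}
    - {"dp": [0, 0, 0.01], "delta_rot": [0, 0, 0], "fingers": 0}
    - {"dp": [0, 0, 0.01], "delta_rot": [0, 0, 0], "fingers": 0}
    - {"dp": [0, 0, 0.01], "delta_rot": [0, 0, 0], "fingers": 0}

```text
clock: 20.1
position: [0.4942, -0.2089, 0.1899]
ee_rot: [0.0, -0.174, 0.985, -0.0]
contact_force: [-0.4, -0.3, -0.5]
width: -0.0001
gripper_force: 0.0
```

Emit:
servo_tool:
  moves:
    - {"dp": [0, 0, 0.01], "delta_rot": [0, 0, 0], "fingers": 0}
    - {"dp": [0, 0, 0.01], "delta_rot": [0, 0, 0], "fingers": 0}
    - {"dp": [0, 0, 0.01], "delta_rot": [0, 0, 0], "fingers": 0}
    - {"dp": [0, 0, 0.01], "delta_rot": [0, 0, 0], "fingers": 0}
    - {"dp": [0, 0, 0], "delta_rot": [0, 0, 0], "fingers": 0}

```text
clock: 20.6
position: [0.4941, -0.2089, 0.1836]
ee_rot: [0.001, -0.174, 0.985, -0.0]
contact_force: [-1.5, 1.9, 7.0]
width: 0.0003
gripper_force: 4.0
```

Emit:
servo_tool:
  moves:
    - {"dp": [0, 0, 0.01], "delta_rot": [0, 0, 0], "fingers": 0}
    - {"dp": [0, 0, 0], "delta_rot": [0, 0, 0], "fingers": 0}

```text
clock: 20.8
position: [0.4941, -0.2089, 0.1834]
ee_rot: [0.001, -0.174, 0.985, -0.001]
contact_force: [-4.3, 2.7, 20.2]
width: -0.0001
gripper_force: 9.6
```

Emit:
servo_tool:
  moves:
    - {"dp": [0, 0, -0.1], "delta_rot": [0, 0, 0], "fingers": 0}
    - {"dp": [0, 0, -0.2], "delta_rot": [0, 0, 0], "fingers": 0}
    - {"dp": [0.1, 0, -0.2], "delta_rot": [0, 0, 0], "fingers": 0}
    - {"dp": [0.2, 0, -0.1], "delta_rot": [0, 0, 0], "fingers": 0}
    - {"dp": [0.2, 0, 0], "delta_rot": [0, 0, 0], "fingers": 0}

```text
clock: 21.3
position: [0.4004, -0.2444, 0.3037]
ee_rot: [0.003, -0.175, 0.985, -0.003]
contact_force: [0.0, -0.3, 0.9]
width: -0.0002
gripper_force: 0.0
```

Emit:
servo_tool:
  moves:
    - {"dp": [0.2, 0, 0], "delta_rot": [0, 0, 0], "fingers": 0}
    - {"dp": [0.15, 0, 0], "delta_rot": [0, 0, 0], "fingers": 0}
    - {"dp": [0, 0, 0], "delta_rot": [0, 0, 0], "fingers": 0}
    - {"dp": [0, 0, 0], "delta_rot": [0, 0, 0], "fingers": 0}

```text
clock: 21.7
position: [0.3429, -0.2589, 0.3]
ee_rot: [-0.005, -0.167, 0.986, -0.004]
contact_force: [-0.0, -0.1, -0.1]
width: -0.0001
gripper_force: 0.0
```

```bash
python3 - <<'E'
from h import *
plan();im,d=grab('top','t2');im2,d2=grab('scene','s2')
P0=pts('top',np.load('pics/t0.npz')['d']);
for cam,dd in(('top',d),('scene',d2)):
    X=pts(cam,dd)
    for c in((.5693,-.1812),(.6448,-.1535),(.4943,-.2086)):
        m=(np.hypot(X[...,0]-c[0],X[...,1]-c[1])<.022)&(X[...,2]>.09);print(cam,c,m.sum(),np.percentile(X[m][:,2],[10,50,90]).round(4))
X=pts('top',d)
for n,x,y,r,lo in(('bottle',.628,-.006,.04,.155),('brush',.481,-.026,.06,.15),('tape',.732,.11,.06,.018)):
    for Q in(P0,X):
        m=(np.hypot(Q[...,0]-x,Q[...,1]-y)<r)&(Q[...,2]>lo);print(n,m.sum(),Q[m].mean(0).round(4))
E
```

```text
t 21.7 p [ 0.3429 -0.2589  0.3   ] yaw_y 109.24 zdir [-0.0082 -0.0101 -0.9999] F [-0.  -0.1 -0.1] w -0.0001 q6 -2.7 disp 0.0485 -0.5165
top (0.5693, -0.1812) 377 [0.1092 0.1116 0.1136]
top (0.6448, -0.1535) 359 [0.109  0.1113 0.1136]
top (0.4943, -0.2086) 381 [0.1092 0.1115 0.1138]
scene (0.5693, -0.1812) 220 [0.1099 0.1123 0.1145]
scene (0.6448, -0.1535) 247 [0.1097 0.112  0.1145]
scene (0.4943, -0.2086) 200 [0.1098 0.1124 0.1147]
bottle 158 [ 0.6282 -0.0067  0.1693]
bottle 158 [ 0.6282 -0.0066  0.1697]
brush 120 [ 0.4811 -0.0257  0.203 ]
brush 123 [ 0.4811 -0.0255  0.2025]
tape 401 [0.7325 0.1102 0.0247]
tape 398 [0.7331 0.1101 0.0245]
```

View pics/s2.png

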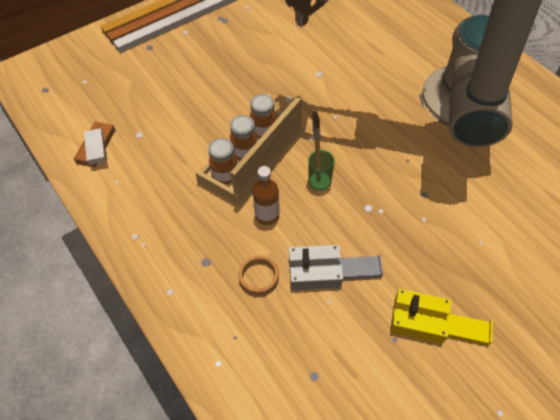

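The scene view shows lids on all three jars: (220,150), (242,125) and (262,102). All are at the same height (about 0.1115 m) and the bystanders haven't moved. Joint 6 is close to its range limit, so I'll turn it back before handing in.

Emit:
servo_tool:
  moves:
    - {"dp": [0, 0, 0], "delta_rot": [0, 0, 0.8], "fingers": 0}
    - {"dp": [0, 0, 0], "delta_rot": [0, 0, 0.8], "fingers": 0}
    - {"dp": [0, 0, 0], "delta_rot": [0, 0, 0], "fingers": 0}
    - {"dp": [0, 0, 0], "delta_rot": [0, 0, 0], "fingers": 0}

```text
clock: 22.2
position: [0.3431, -0.2588, 0.2995]
ee_rot: [-0.005, -0.09, 0.996, -0.004]
contact_force: [-0.5, -0.3, -0.5]
width: -0.0004
gripper_force: 0.0
```

```bash
python3 -c "
from h import *
plan();print(manip.sign_off())"
```

```text
t 22.2 p [ 0.3431 -0.2588  0.2995] yaw_y 100.27 zdir [-0.01   -0.0094 -0.9999] F [-0.5 -0.3 -0.5] w -0.0004 q6 -2.55 disp 0.0486 -0.5163
the job is handed in; nothing more can be done
None
```

I handed the job in at 22.2 s: the ejector went to its end stop, the spare lid is on the open jar, all three lids measure about 111 mm (home), and the bystanders did not move; joint 6 read -2.70 (its limit) while backing away, and I turned it back.

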